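Set the paste warmer's thermostat under its splash cover

ROBOT

A 6-joint arm with a two-finger parallel gripper is mounted at the origin on a cart in front of the work surface, level with it; the furniture and walls round the work are solid. World frame = base frame: x ahead of the robot, y to its left, z up, the work surface at z = 0. Lengths are in mm, angles in rad, forces in N, time in s.
With the tool pointing down it reaches from about 350 to 775 mm from the base axis. Payload 7.3 kg.
Tool frame: the origin (TCP) lies between the finger pads; the fingertips stand r.tip_extent ahead of it and the grasp point (between the pads) lies 6 mm ahead of it (r.tip_extent is the distance from the TCP to the fingertips, in mm); x points along the fingers, y is the direction in which the jaws open and shut, and the axes are right-handed (so a half turn about x gives the same grasp; the last joint's range is limited). The gripper opens to 92 mm and grips with 3 to 60 N. Pads are 19 mm wide; open, the fingers measure 130 mm over their backs; the gripper's body (75 mm by 190 mm) begins 47 mm behind the grasp point.
Start: joints at [1.172, 0.342, 1.524, -0, 1.275, -0.146], TCP at [131.294, 508.335, 251.741] pointing down, gripper open.
Joint ranges: [-2.53, 2.53], [-0.77, 2.02], [0.04, 2.7], [-1, 4.14], [0.28, 2.66], [-3.11, 3.11]. Speed limits (rad/s): [2.57, 2.57, 3.14, 3.14, 3.14, 3.14].

INTERFACE

Orientations are given as a 3x3 rotation matrix whose columns are the frame's x, y, z axes.
In Python, from workcell import r gives the robot as it stands. The module is installed in compiled form; this text tells all that it offers.
- The arm moves only by the shell command python3 -m creep 'ROWS' [FORCE]. ROWS is JSON, a list of rows, each a list of 7 numbers: the finger opening in cm, from 0 to 9.18, then the shift along the tool's x, y, z in cm, then the turn, a rotation vector about the tool's x, y, z in units of 10 degrees (1.0 is 10 degrees). A call has 1 to 12 rows; each row is the pose to reach, as a shift and turn from the pose measured when the call began, along the tool's axes at that moment; what a row does not reach only later rows make up. A row lasts 1/8 s, in which the tool goes at most 62.5 mm and 10.7 degrees, less where a joint would pass 70% of its speed; a pose out of reach is approached as far as the arm can. A call with a gripper value outside its range is refused whole. The fingers move at their own pace and stop on an object; FORCE is the grip in N (left out, the last holds). Time passes only in rows, so rows that repeat a pose let the fingers close. It gives the time, the measured TCP pose, the force and the opening at its end, in the units of the state.
- r.get_state(): the state, without advancing time (a new reading comes with each control period).
- r.get_image(name): name is "scene" or "top" or "wrist"; returns a dict with "frame" (480x640x3 uint8, blue, green, red), "fx", "fy", "cx", "cy" (pixels), "camera_from_world" (4x4, takes a point from world to camera coordinates). Camera axes: x right, y down, z forward; pixel columns grow to the right and rows downward; lengths in mm; the calibration is good to about 2 mm. A picture is of the moment at which its call begins. There is no depth.
- r.sign_off(): hands the job in, once; it reports no verdict.
The state is a dict: "time_s": time; "joint_pos": joint angles; "joint_vel": joint speeds; "joint_torque": joint torques, N m; "tool_pos": TCP position; "eef_rot": TCP orientation; "contact_force": force on the tool from outside, world axes, zero at the start; "torque": the same for the moment, N m; "finger_gap": finger opening in mm.
Only numpy, scipy, OpenCV 4.12 (cv2) and the standard library are available. Lean on these libraries where they do the work, as an engineer would, in place of code of your own. Each camera call takes 0.05 s, during which the arm holds its last target. There are 200 camera calls.

TASK

The paste has to come up to its usual temperature. Press the warmer's green release pad so that the clear splash cover springs fully open, turn the black thermostat dial clockwise until its white pointer stands at the red tab on the scale, then push the cover down again until it latches shut. Leave the red tab where it is and do not disturb the jar of paste or the other things around.

Things in the scene. Friction and masses are not known exactly. Their poses are not given: they have to be found in the camera images.
- warmer: Paste warmer, a low cream bench unit fixed to the table: x -115 to +85, y -84 to +220 mm of its frame. Origin: on the table under the dial's axis; x points to its back (cover hinge), y to its left (hot plate and jar), z up. Control block at y -84 to +84, its dark deck 50 mm above the table; in front of it (x below -70) the plinth is 33 mm high. Hot plate centre: x -5, y +160 mm.
- release (a joint): Angle of the release rocker in rad: 0 at rest, 0.30 with the green pad fully down; push the pad straight down at point release_pad (its pivot is 27 mm farther back). It springs back. The cover is let go at about 0.16 rad, with about 2.5 N; full travel takes about 4 N.
- release_pad (a point): Middle of the top of the green ribbed pad (34 mm front to back, 52 mm wide) in front of the cover, 57 mm above the table at rest; it goes down up to 8 mm. The pad's back edge is 19 mm behind this point, a dark hook stands behind that, and the shut cover's front wall is 33 mm behind this point.
- cover (a joint): Angle of the splash cover in rad: 0 shut and latched, 1.70 open against its stop (leaning slightly back). A spring opens it once unlatched. To shut it, push it round to 0 and press down near the front of its top with 7 to 15 N until the hook snaps over the pin on its front wall; unlatched, it springs open again.
- cover_hinge (a point): Middle of the cover's hinge line, which runs along the warmer's y axis, at the lower back edge of the cover: x +72, y 0, z 50 mm in the warmer's frame.
- cover_front (a point): Middle of the top front edge of the cover, a clear box with grey edge frames, open below: 132 mm from hinge to front wall, 132 mm wide, 46 mm high. Shut, its flat top is 96 mm above the table. Open, it stands behind the dial, its outer (top) face looking to the back, and reaches about 182 mm above the table.
- dial (a joint): Angle of the thermostat dial in rad, 0 to 4.71, growing clockwise seen from above. At value q the white pointer stands at (135 degrees minus q) from the warmer's x axis, counter-clockwise from above (at 2.356 it points straight back). It turns with even friction (0.08 N m) and stays where it is left.
- dial_grip (a point): On the dial's axis, 73 mm above the table, half-way up its straight black grip bar: 66 mm long (33 mm either side of the axis, along the pointer), 16 mm wide, 59 to 86 mm above the table, a white line on the pointer half. Below it is a round skirt of 40 mm radius. The bar can be pinched, or pushed round by the side of either end.
- dial_pointer (a point): Tip of the pointer, at 42 mm from the dial's axis, 52 mm above the table.
- memory (a joint): Angle of the ring that carries the red tab, in rad, counted just as for joint dial: the dial is right when both values are equal. The ring lies flat round the scale (radius 53 mm, up to 57 mm above the table) and is stiff to turn (0.4 N m); leave it.
- mark_tip (a point): Inner tip of the red tab, at 42 mm from the dial's axis; the pointer tip lies at this point when the dial is set.
- jar_middle (a point): Middle of the glass paste jar (76 mm across, 92 mm high) that stands loose on the hot plate, 36 mm above the table; z up.
- tin_middle (a point): Middle of the red needle tin (66 x 100 x 25 mm) that lies on the table to the right of the warmer.
- reel_middle (a point): Middle of the reel of red thread (35 mm across, 44 mm high) that stands on the table to the right of the warmer.
Mind the look-alikes: they are no part of the job. Leave any blue or pink look-alike of the part that bears jar_middle alone.

How it is judged:
By the outcome, as a careful person would: the job done as asked, in the order asked, and still so for the second after the job is handed in, with the robot touching nothing.
It also fails if it takes over 48 s, if anything falls off the work surface, if the arm or the gripper's body presses on something with over 40 N, if the wrist force passes 120 N, or if a joint passes its speed limit or range.

## Working session

There is one attempt and no reset: what is moved stays moved. The work goes in short steps, Python scripts to look and compute and a shell command to move; the robot and the scene stay as the last step left them, time stands still between calls to the robot, and variables do not carry over. Pictures are saved under pics/ and viewed, about 8 in all and at most 12, crops included, and the job is handed in when it is done.

```bash
mkdir -p pics; cat > h.py <<'E'
import numpy as np,cv2
from workcell import r
def grab(n,f):
    d=r.get_image(n); cv2.imwrite('pics/'+f+'.png',d['frame']); np.savez('pics/'+f+'.npz',K=np.array([[d['fx'],0,d['cx']],[0,d['fy'],d['cy']],[0,0,1.]]),T=d['camera_from_world']); return d
def cal(f):
    z=np.load('pics/'+f+'.npz'); return z['K'],z['T']
def proj(f,p):
    K,T=cal(f); q=(T@np.c_[np.atleast_2d(p),np.ones(len(np.atleast_2d(p)))].T)[:3]; q=K@q; return (q[:2]/q[2]).T
def onz(f,uv,z):
    K,T=cal(f); d=T[:3,:3].T@np.linalg.solve(K,[*uv,1]); c=-T[:3,:3].T@T[:3,3]; return c+d*(z-c[2])/d[2]
def tri(obs):
    A=[];b=[]
    for f,uv in obs:
        K,T=cal(f); P=K@T[:3]
        for i in (0,1): A.append(uv[i]*P[2,:3]-P[i,:3]); b.append(P[i,3]-uv[i]*P[2,3])
    return np.linalg.lstsq(np.array(A),np.array(b),rcond=None)[0]
E
python3 - <<'E'
from h import *
import numpy as np
for n in('scene','top','wrist'):
    grab(n,n+'0')
s=r.get_state(); print(r.tip_extent,s)
E
```

```text
25.0 {'time_s': 0.15, 'joint_pos': array([ 1.17200207e+00,  3.42553947e-01,  1.52479692e+00, -7.12234466e-06,
        1.27539973e+00, -1.45986561e-01]), 'joint_vel': array([ 0.00096068, -0.00086667, -0.00346419, -0.00024133, -0.00074616,
        0.00018253]), 'joint_torque': array([ 9.40653626e-04, -4.31481063e+01, -2.44355375e+01,  7.18621281e-02,
        5.37639193e-02, -1.17600857e-04]), 'tool_pos': array([131.17964593, 508.06117222, 251.20936333]), 'eef_rot': array([[-4.43358996e-04,  2.50121130e-01,  9.68214451e-01],
       [-1.06972543e-03,  9.68213874e-01, -2.50121471e-01],
       [-9.99999330e-01, -1.14661722e-03, -1.61705398e-04]]), 'contact_force': array([0.23181397, 0.91175854, 0.83239798]), 'torque': array([ 0.00965185,  0.04783613, -0.03848941]), 'finger_gap': 91.9249786519559}
```

View pics/top0.png

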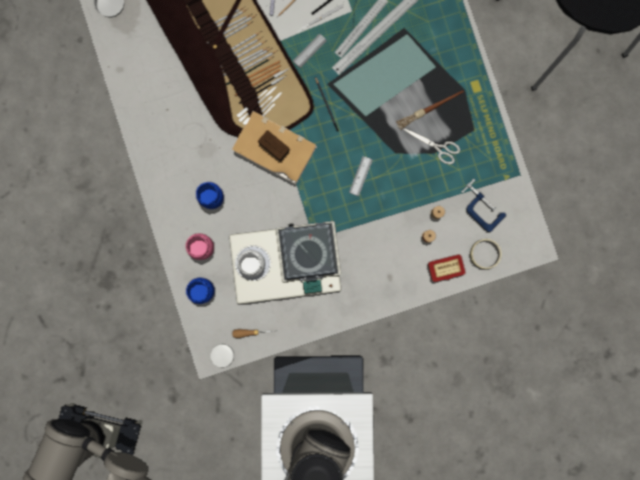

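View pics/scene0.png

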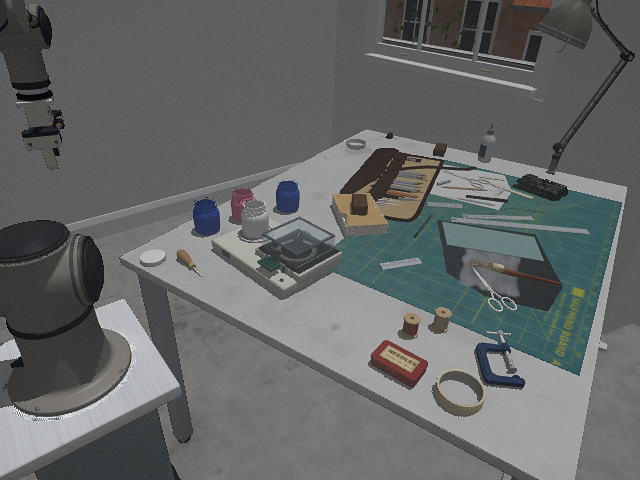

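Top view: the warmer is at about (285,262), with the clear cover at (310,250), the green pad at (313,287) and the white jar at (251,264). The look-alikes are blue jars (209,195) and (200,291) and a pink jar (200,246), plus a green mat that is not the pad. I'll check the choice in one close crop.

```bash
python3 - <<'E'
from h import *
a=cv2.imread('pics/top0.png')[212:312,222:352]; b=cv2.imread('pics/scene0.png')[190:300,200:350]
a=cv2.resize(a,(780,600),interpolation=cv2.INTER_CUBIC)
cv2.imwrite('pics/c1.png',a); cv2.imwrite('pics/c2.png',cv2.resize(b,(800,587),interpolation=cv2.INTER_CUBIC))
for n,uv,z in [('pad',(313,287),57),('corner FR',(340,292),33),('FL',(237,303),33),('BL',(230,234),33),('dial',(308,255),86)]: print(n,onz('top0',uv,z))
E
```

```text
pad [454.54389367   9.32921494  57.        ]
corner FR [439.70082779 -67.11103735  33.        ]
FL [409.92528281 225.29663238  33.        ]
BL [606.21028175 246.14142645  33.        ]
dial [543.34116635  22.53351718  86.        ]
```

View pics/c1.png

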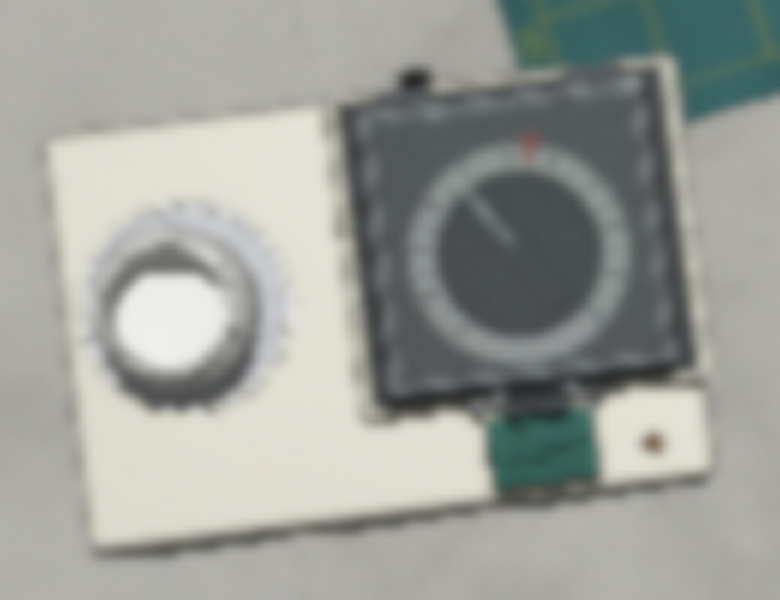

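View pics/c2.png

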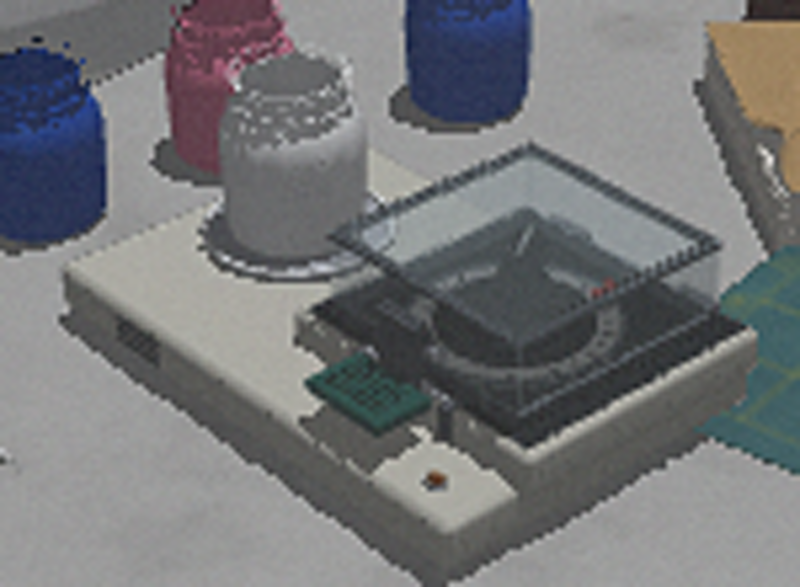

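```bash
cat > fit.py <<'E'
from h import *
from scipy.optimize import least_squares
A=[((712,472),(-115,-84,33)),((95,550),(-115,220,33)),((50,140),(85,220,33)),((680,55),(85,-84,50)),((520,253),(0,0,52))]
B=[((450,530),(-115,-84,33)),((68,268),(-115,220,33)),((333,237),(-60,66,96)),((520,345),(-60,-66,96)),((722,243),(72,-66,96)),((530,147),(72,66,96))]
a=np.array([u for u,_ in A])/6+[222,212]; b=np.array([u for u,_ in B])*[150/800,110/587]+[200,190]
MA=np.array([m for _,m in A],float); MB=np.array([m for _,m in B],float)
def W(p,M):
    c,s=np.cos(p[2]),np.sin(p[2]); return M@np.array([[c,-s,0],[s,c,0],[0,0,1]]).T+[p[0],p[1],0]
if __name__=='__main__':
    res=least_squares(lambda p:np.r_[(proj('top0',W(p,MA))-a).ravel(),(proj('scene0',W(p,MB))-b).ravel()],[540,20,-.05])
    p=res.x;print(p,np.round(res.fun.reshape(-1,2),1).tolist())
    def loc(w): c,s=np.cos(p[2]),np.sin(p[2]); d=w[:2]-p[:2]; return [c*d[0]+s*d[1],-s*d[0]+c*d[1]]
    pa=np.array([545,451])/6+[222,212]; pb=np.array([368,390])*[150/800,110/587]+[200,190]
    print('pad tri',tri([('top0',pa),('scene0',pb)]),loc(onz('top0',pa,57)),loc(onz('scene0',pb,57)))
    for uv in [(530,157)]: l=loc(onz('top0',np.array(uv)/6+[222,212],55)); print('tab',l,np.degrees(np.arctan2(l[1],l[0])))
    for uv in [(465,190)]: l=loc(onz('top0',np.array(uv)/6+[222,212],55)); print('ptr',l,np.degrees(np.arctan2(l[1],l[0])))
E
python3 fit.py
```

```text
[5.48731946e+02 1.83822648e+01 1.16393333e-01] [[3.3, -0.3], [-0.2, -0.3], [-0.5, -1.8], [0.3, -0.9], [1.1, -0.6], [-0.0, 0.7], [-2.7, -1.5], [-1.5, -1.0], [-0.8, 0.4], [0.0, -0.3], [0.1, -1.2]]
pad tri [455.57224654   8.85019649  54.52481647] [np.float64(-95.00898563009197), np.float64(2.4660210599902435)] [np.float64(-93.22615501019644), np.float64(-3.7623214993202136)]
tab [np.float64(42.80682413913486), np.float64(-6.894647906879693)] -9.149720557015671
ptr [np.float64(31.022352156137167), np.float64(25.27993523744284)] 39.17639186397206
```

Fit: the warmer's dial axis is at about (549,18), yaw +6.7°, and the pad at about (455,8), z about 55. The pointer is near 39–45° and the tab near -9°. I'll move near the pad and refine with the wrist camera.

```bash
python3 -m creep '[[0,0,-40.5,42.4,-2.15,0,0],[0,0,-40.5,42.4,-2.15,0,0],[0,0,-40.5,42.4,-2.15,0,0],[0,0,-40.5,42.4,-2.15,0,0],[0,0,-40.5,42.4,-2.15,0,0],[0,0,-40.5,42.4,-2.15,0,0],[0,0,-40.5,42.4,-2.15,0,0],[0,0,-40.5,42.4,-2.15,0,0],[0,0,-40.5,42.4,-2.15,0,0],[0,0,-40.5,42.4,-2.15,0,0],[0,0,-40.5,42.4,-2.15,0,0],[0,0,-40.5,42.4,-2.15,0,0]]' 20
python3 - <<'E'
from h import *
grab('wrist','wrist1'); s=r.get_state(); print(s['time_s'],s['tool_pos'],s['eef_rot'].round(3),s['finger_gap'],s['joint_pos'].round(2))
print(proj('wrist1',[[455,8,57],[549,18,52],[590,16,52]]))
E
```

```text
time_s: 1.65
tool_pos: [439.8, 10.3, 251.3]
eef_rot: [[-0.002, -0.122, 0.993], [-0.001, 0.993, 0.122], [-1.0, -0.0, -0.002]]
contact_force: [0.5, 0.7, 0.2]
finger_gap: 0.4
1.7 [439.77593059  10.69844063 251.45779753] [[-0.001 -0.123  0.992]
 [-0.001  0.992  0.123]
 [-1.    -0.001 -0.001]] 0.39280255004616493 [-0.15  0.19  1.74 -0.    1.22 -1.84]
[[312.04484889 236.77459089]
 [310.91256646 331.24743382]
 [304.01630572 368.52338979]]
```

View pics/wrist1.png

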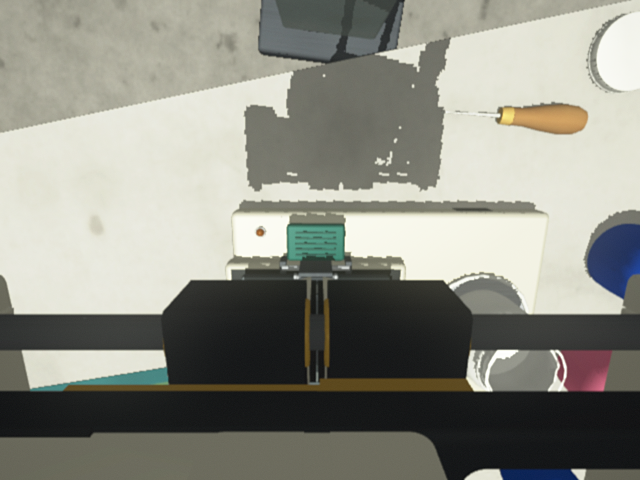

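Wrist view: pad centre at (316,243), plinth front corners at (232,212) and (547,212), with the gripper hiding the dial. I'll refine the pose from these.

```bash
python3 - <<'E'
from h import *
R=onz('wrist1',(232,211.5),33);L=onz('wrist1',(548,212),33);P=onz('wrist1',(316,242),57)
print(R,L,np.linalg.norm(L-R),P)
d=L-R; yaw=np.arctan2(-d[0],d[1]);c,s=np.cos(yaw),np.sin(yaw)
print(yaw, R[:2]+np.array([[c,-s],[s,c]])@[115,84], L[:2]+np.array([[c,-s],[s,c]])@[115,-220], P[:2]+np.array([c,s])*93)
E
```

```text
[445.99194669 -68.33904125  33.        ] [410.90679526 223.38527679  33.        ] 293.82655697510563 [459.31158169  12.03578857  57.        ]
0.11969328602386736 [550.1389107   28.79184924] [551.35369806  18.69119408] [551.6461952   23.14070406]
```

```bash
python3 -m creep '[[0,6,-0.2,1.1,0,0,0],[0,12,-0.2,1.1,0,0,0],[0,16.0,-0.2,1.1,0,0,0],[0,16.6,-0.2,1.1,0,0,0],[0,17.0,-0.2,1.1,0,0,0],[0,17.3,-0.2,1.1,0,0,0],[0,17.6,-0.2,1.1,0,0,0],[0,17.8,-0.2,1.1,0,0,0],[0,17.9,-0.2,1.1,0,0,0],[0,17.9,-0.2,1.1,0,0,0]]'
```

```text
time_s: 2.95
tool_pos: [451.6, 10.0, 74.3]
eef_rot: [[0.002, -0.123, 0.992], [-0.001, 0.992, 0.123], [-1.0, -0.001, 0.002]]
contact_force: [-4.4, 2.6, 20.1]
finger_gap: 0.3
```

```bash
python3 -m creep '[[0,-6,0,0,0,0,0],[0,-12,0,0,0,0,0],[0,-17.7,0,0,0,0,0],[0,-17.7,0,4.7,0,0,0],[0,-17.7,0,9.4,0,0,0],[0,-17.7,0,9.4,0,0,0],[0,-17.7,0,9.4,0,0,0]]'
python3 - <<'E'
from h import *
grab('wrist','wrist2'); grab('scene','scene2'); s=r.get_state(); print(s['time_s'],s['tool_pos'],s['contact_force'])
print(proj('wrist2',[[551,22,52],[551,22,86],[459,12,57]]))
a=cv2.imread('pics/wrist2.png')[120:390,150:480]; b=cv2.imread('pics/scene2.png')[180:300,220:350]
cv2.imwrite('pics/c3.png',np.hstack([cv2.resize(a,(495,405),interpolation=3),cv2.resize(b,(300,405),interpolation=3)]))
E
```

```text
time_s: 3.82
tool_pos: [543.8, 21.6, 251.0]
eef_rot: [[0.0, -0.123, 0.992], [-0.001, 0.992, 0.123], [-1.0, -0.001, 0.0]]
contact_force: [0.7, 1.1, -0.6]
finger_gap: 0.5
3.925 [543.61995233  21.58438979 251.50457941] [-0.02519406 -0.0459949  -0.7006426 ]
[[316.30953333 226.77468001]
 [316.22151906 236.15772827]
 [317.8343793  117.13706511]]
```

View pics/c3.png

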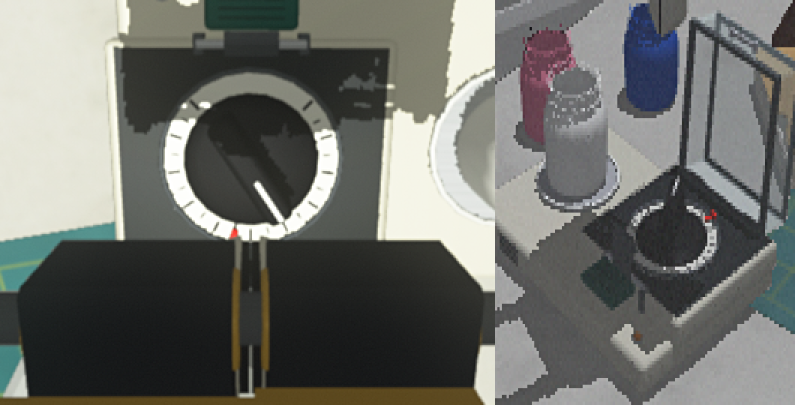

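The cover is fully open. Wrist view: dial centre about (317,223), pointer line ending near (339,270), tab tip near (307,274).

```bash
python3 - <<'E'
from h import *
f=lambda u,v:(150+u/1.5,120+v/1.5)
C=onz('wrist2',f(251,155),52);print('C',C)
for n,uv,z in [('tab',(235,231),55),('ptr52',(284,225),52),('ptr86',(284,225),86),('line0 86',(258,183),86),('ringL',(164,157),52),('ringR',(339,157),52),('ringB',(251,73),52)]:
    w=onz('wrist2',f(*uv),z); d=w-C; print(n,w,np.hypot(*d[:2]),np.degrees(np.arctan2(d[1],d[0])))
a=cv2.imread('pics/wrist2.png')[160:285,255:380]; cv2.imwrite('pics/c4.png',cv2.resize(a,(600,600),interpolation=cv2.INTER_CUBIC))
E
```

```text
C [547.78806713  22.5207399   52.        ]
tab [595.08687135  18.56532522  55.        ] 47.46390402769502 -4.780300084436891
ptr52 [588.66668789  47.83854045  52.        ] 48.0838087094956 31.771625545296175
ptr86 [577.15380677  44.33415499  86.        ] 36.581029815649465 36.60564857312519
line0 86 [555.25167555  27.21157498  86.        ] 8.815292633253499 32.14912592011872
ringL [555.26298677 -28.3930896   52.        ] 51.45961968272769 -81.64778235153537
ringR [542.64312576  74.29544415  52.        ] 52.02970710452953 95.67494950825315
ringB [500.41760416  16.68990543  52.        ] 47.72797285370768 -172.98275520081776
```

View pics/c4.png

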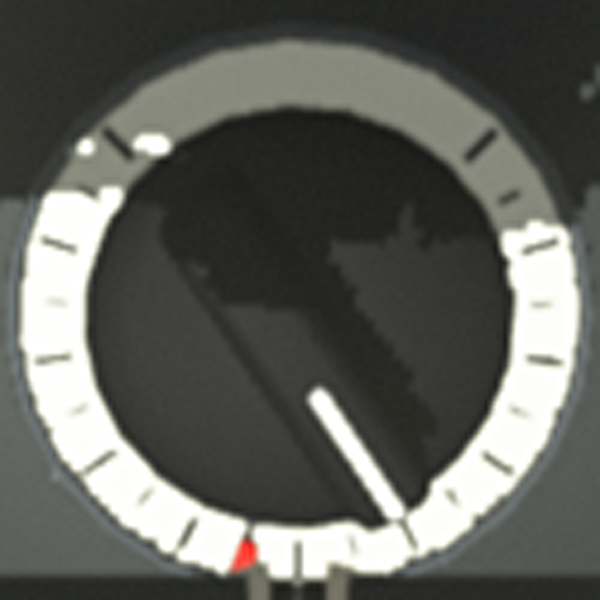

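```bash
python3 - <<'E'
from h import *
g=lambda p:(255+p[0]/4.8,160+p[1]/4.8)
I=np.array([[88,310],[512,310],[300,108],[300,524],[420,490],[128,205],[165,463],[470,190]],float)
O=np.array([[20,300],[580,300],[300,40],[100,488],[500,488],[120,110]],float)
for pts in(I,O):
    w=np.array([onz('wrist2',g(p),52)[:2] for p in pts]); A=np.c_[2*w,np.ones(len(w))]; x=np.linalg.lstsq(A,(w**2).sum(1),rcond=None)[0]; rad=np.sqrt(x[2]+x[0]**2+x[1]**2); print('circ',x[:2],rad,(np.hypot(*(w-x[:2]).T)-rad).round(1)); 
    if pts is I:C=x[:2]
ang=lambda d:np.degrees(np.arctan2(d[1],d[0]))
for z in(70,86): a=onz('wrist2',g((316,395)),z);b=onz('wrist2',g((398,515)),z); print('line',z,a,b,ang(b-a))
for z in(59,): a=onz('wrist2',g((200,295)),z);b=onz('wrist2',g((340,513)),z); print('edge',ang(b-a),a,b)
for n,p,z in[('tab',(250,527),52),('tick27',(408,537),52),('tick0',(298,560),52),('tick-27',(188,535),52),('t135',(480,146),52),('t-135',(118,144),52),('81+',(542,360),52),('81-',(53,360),52)]:
    w=onz('wrist2',g(p),z);print(n,np.hypot(*(w[:2]-C)),ang(w[:2]-C))
E
```

```text
circ [551.01525291  23.69546315] 39.029919794478644 [ 0.8 -0.4  0.3  0.5  0.5 -0.4 -1.2 -0.1]
circ [550.29545091  23.10838863] 50.81642899738265 [ 1.1  0.8 -0.2 -0.4 -0.6 -0.7]
line 70 [559.87344379  26.99379127  70.        ] [580.27265201  44.4303268   70.        ] 40.5226735174453
line 86 [555.60797341  26.30873894  86.        ] [574.97154173  42.86004541  86.        ] 40.522673517445114
edge 38.613507162586735 [546.81232103   4.35773272  59.        ] [584.84742631  34.73544178  59.        ]
tab 41.381515627118965 -7.183978181418475
tick27 46.63942537749483 32.410134985507376
tick0 46.80357204639119 5.791060530735746
tick-27 47.17280115258054 -20.78018540009453
t135 45.507725858898375 142.5805936276478
t-135 46.91909728892764 -127.4639947370966
81+ 44.996349824829885 87.66395099553792
81- 47.15890883379295 -74.07928370303746
```

```bash
python3 -m creep '[[4.5,0,0.1,0.7,-1,0,0],[4.5,0,0.1,0.7,-2,0,0],[4.5,0,0.1,0.7,-3,0,0],[4.5,5,0.1,0.7,-3.3,0,0],[4.5,10,0.1,0.7,-3.3,0,0],[4.5,14,0.1,0.7,-3.3,0,0],[4.5,15.5,0.1,0.7,-3.3,0,0],[4.5,16.2,0.1,0.7,-3.3,0,0],[4.5,16.2,0.1,0.7,-3.3,0,0]]'
python3 - <<'E'
from h import *
grab('scene','scene3');grab('wrist','wrist3')
b=cv2.imread('pics/scene3.png')[180:300,220:350]; a=cv2.imread('pics/wrist3.png')
cv2.imwrite('pics/c5.png',np.hstack([cv2.resize(a,(420,400)),cv2.resize(b,(380,400),interpolation=3)]))
E
```

```text
time_s: 5.05
tool_pos: [551.2, 23.2, 90.6]
eef_rot: [[0.003, -0.643, 0.766], [-0.001, 0.766, 0.643], [-1.0, -0.003, 0.002]]
contact_force: [-0.1, 0.5, 0.0]
finger_gap: 45.3
```

View pics/c5.png

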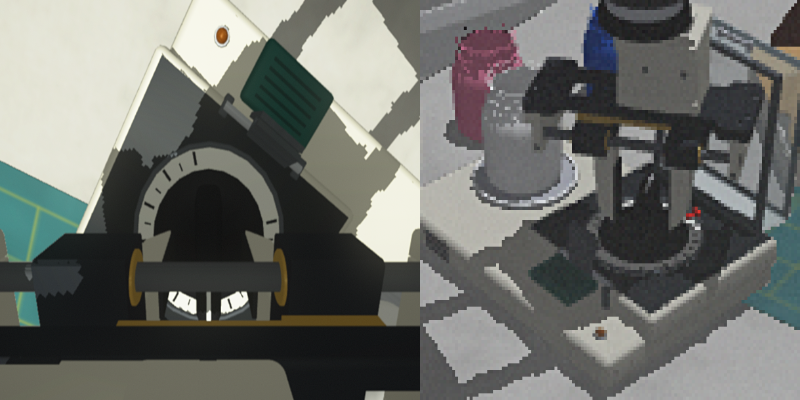

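The bar stands between the fingers, in line with them. Close.

```bash
python3 -m creep '[[1.0,0,0,0,0,0,0],[1.0,0,0,0,0,0,0],[1.0,0,0,0,0,0,0],[1.0,0,0,0,0,0,0],[1.0,0,0,0,0,0,0],[1.0,0,0,0,0,0,0]]' 20
```

```text
time_s: 5.9
tool_pos: [551.3, 23.5, 91.1]
eef_rot: [[0.004, -0.643, 0.765], [-0.001, 0.766, 0.643], [-1.0, -0.003, 0.002]]
contact_force: [-2.8, 2.3, 4.6]
finger_gap: 16.0
```

```bash
python3 -m creep '[[1.0,0,0,0,0.8,0,0],[1.0,0,0,0,1.6,0,0],[1.0,0,0,0,2.4,0,0],[1.0,0,0,0,3.2,0,0],[1.0,0,0,0,4.0,0,0],[1.0,0,0,0,4.5,0,0],[1.0,0,0,0,4.7,0,0],[1.0,0,0,0,4.7,0,0],[1.0,0,0,0,4.7,0,0]]'
python3 - <<'E'
from h import *
grab('wrist','wrist4'); R=r.get_state()['eef_rot']; print(np.degrees(np.arctan2(R[1,2],R[0,2])))
E
```

```text
time_s: 7.02
tool_pos: [551.6, 22.4, 91.1]
eef_rot: [[0.004, 0.12, 0.993], [-0.002, 0.993, -0.12], [-1.0, -0.002, 0.004]]
contact_force: [-0.9, -6.3, 1.7]
finger_gap: 16.0
-6.913143788947049
```

```bash
python3 -m creep '[[4.5,0,0,0,0,0,0],[4.5,0,0,0,0,0,0],[4.5,0,0,0,0,0,0],[4.5,-5,0,0,0,0,0],[4.5,-11,0,0,0,0,0],[4.5,-16,0,0.5,0,0,0],[4.5,-16,0,0.8,0,0,0],[4.5,-16,0,0.8,0,0,0],[4.5,-16,0,0.8,0,0,0]]'
python3 - <<'E'
from h import *
grab('wrist','wrist5'); c=proj('wrist5',[550.7,23.3,52])[0]; print(c)
x,y=int(c[0])-62,int(c[1])-62
print(x,y); a=cv2.imread('pics/wrist5.png')[y:y+125,x:x+125]; cv2.imwrite('pics/c6.png',cv2.resize(a,(600,600),interpolation=cv2.INTER_CUBIC))
E
```

```text
time_s: 8.2
tool_pos: [558.1, 21.9, 249.4]
eef_rot: [[0.001, 0.12, 0.993], [-0.002, 0.993, -0.12], [-1.0, -0.002, 0.001]]
contact_force: [0.1, 0.4, 0.5]
finger_gap: 44.7
[317.47590915 210.63703728]
255 148
```

View pics/c6.png

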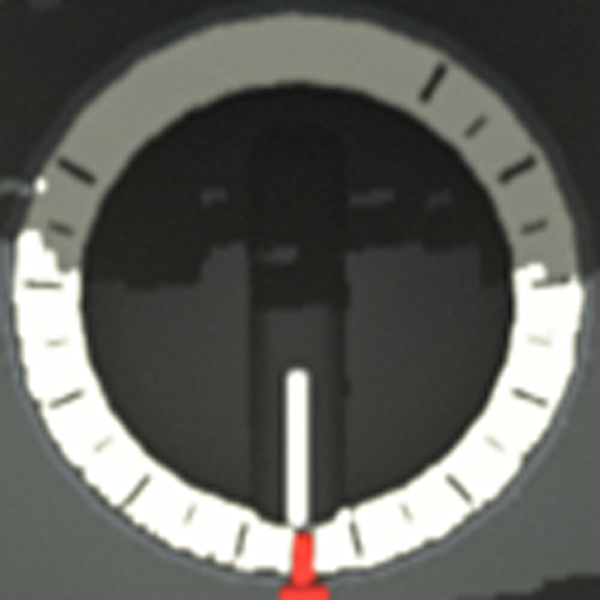

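Wrist view: pointer line at x≈297, tab centre at x≈303.5, so the dial looks about 1° past the tab. I'll measure by colour.

```bash
python3 - <<'E'
from h import *
a=cv2.imread('pics/wrist5.png').astype(int); b,g,rr=a[...,0],a[...,1],a[...,2]
red=(rr>150)&(g<100)&(b<100); ys,xs=np.nonzero(red); k=(xs>255)&(xs<380)&(ys>250)&(ys<290); ys,xs=ys[k],xs[k]
for y in sorted(set(ys)): print(y,xs[ys==y].min(),xs[ys==y].max(),xs[ys==y].mean(),end='; ')
print()
tab=[];
for y in range(258,270):
    if (ys==y).any(): tab.append((xs[ys==y].mean(),y))
L=[]
for y in range(228,256):
    w=g[y,305:330].astype(float)-90; w[w<0]=0; L.append(((np.arange(305,330)*w).sum()/w.sum(),y))
ang=lambda d:np.degrees(np.arctan2(d[1],d[0]))
W=np.array([onz('wrist5',p,86)[:2] for p in L]); f=np.polyfit(W[:,0],W[:,1],1); print('line ang',np.degrees(np.arctan(f[0])),W[0],W[-1])
# circle centre of white/dark inner edge along rays
c0=proj('wrist5',[550.7,23.3,52])[0]; P=[]
for t in np.r_[np.arange(-60,75,3),np.arange(108,250,3)]:  # image angle
    t=np.radians(t); rad=np.arange(30,70,.25); px=c0[0]+rad*np.cos(t); py=c0[1]+rad*np.sin(t)
    v=cv2.remap(a.astype(np.float32)[...,1],px.astype(np.float32)[None],py.astype(np.float32)[None],1)[0]
    d=np.diff(v); i=np.argmax(d[:100]); 
    if d[i]>8:P.append(onz('wrist5',(px[i],py[i]),52)[:2])
P=np.array(P)
for _ in range(4):
    x=np.linalg.lstsq(np.c_[2*P,np.ones(len(P))],(P**2).sum(1),rcond=None)[0]; C=x[:2]; rad=np.sqrt(x[2]+C@C); e=np.hypot(*(P-C).T)-rad; P=P[abs(e)<max(1,1.5*e.std())]
print('C',C,rad,e.std(),len(P))
for p in tab: 
  w=onz('wrist5',p,55)[:2]-C; print(p[1],np.hypot(*w).round(1),ang(w).round(2),end=' | ')
for p in W[[0,10,20,-1]]: print('\nline pt from C',ang(p-C),np.hypot(*(p-C)))
E
```

```text
259 317 319 318.0; 260 317 319 318.0; 261 317 319 318.0; 262 317 319 318.0; 263 316 319 317.5; 264 316 319 317.5; 265 316 319 317.5; 266 316 319 317.5; 267 316 320 318.0; 268 316 320 318.0; 269 316 319 317.5; 270 314 322 318.0; 271 313 323 318.0; 272 313 323 318.0; 273 313 323 318.0; 274 313 322 317.5; 
line ang -5.936960861632224 [558.25318991  21.56033334] [580.60526535  19.73269652]
C [550.87807785  22.38332979] 39.61769283547536 0.26799331684791866 92
259 43.1 -5.13 | 260 44.0 -5.17 | 261 45.0 -5.21 | 262 45.9 -5.24 | 263 46.9 -5.82 | 264 47.8 -5.85 | 265 48.7 -5.87 | 266 49.7 -5.89 | 267 50.7 -5.4 | 268 51.6 -5.42 | 269 52.5 -5.94 | 
line pt from C -6.3673530982499384 7.420889507948166

line pt from C -6.706655711139459 15.622403234595659

line pt from C -6.788637077836443 23.93882943873796

line pt from C -5.0953199182332085 29.845125784171564
```

Both ways agree on about 1.2° overshoot (line -6.7°, tab -5.5°). Regrasp and turn back 1.2°.

```bash
python3 -m creep '[[4.5,5,0,-0.7,0,0,0],[4.5,10,0,-0.7,0,0,0],[4.5,14.5,0,-0.7,0,0,0],[4.5,15.9,0,-0.7,0,0,0],[4.5,15.9,0,-0.7,0,0,0],[1.0,15.9,0,-0.7,0,0,0],[1.0,15.9,0,-0.7,0,0,0],[1.0,15.9,0,-0.7,0,0,0],[1.0,15.9,0,-0.7,0,0,0],[1.0,15.9,0,-0.7,-0.06,0,0],[1.0,15.9,0,-0.7,-0.12,0,0],[1.0,15.9,0,-0.7,-0.12,0,0]]' 20
python3 -m creep '[[4.5,0,0,0,0,0,0],[4.5,0,0,0,0,0,0],[4.5,0,0,0,0,0,0],[4.5,-5,0,0,0,0,0],[4.5,-11,0,0,0,0,0],[4.5,-16,0,0.5,0,0,0],[4.5,-16,0,0.8,0,0,0],[4.5,-16,0,0.8,0,0,0],[4.5,-16,0,0.8,0,0,0]]'
cat > chk.py <<'E'
from h import *
import sys
n=sys.argv[1]; grab('wrist',n); a=cv2.imread(f'pics/{n}.png').astype(int); b,g,rr=a[...,0],a[...,1],a[...,2]
C=np.array([550.88,22.38]); ang=lambda d:np.degrees(np.arctan2(d[1],d[0]))
ys,xs=np.nonzero((rr>150)&(g<100)&(b<100)); k=(xs>255)&(xs<380)&(ys>240)&(ys<290)
W=np.array([onz(n,p,55)[:2] for p in zip(xs[k],ys[k])])-C; k=np.hypot(*W.T)<53; print('tab',np.mean([ang(w) for w in W[k]]))
for y in range(226,258,3):
    w=np.clip(g[y,300:335].astype(float)-110,0,None)
    if w.sum()>0 and (w>0).sum()<8: p=onz(n,((np.arange(300,335)*w).sum()/w.sum(),y),86)[:2]; print(y,p.round(1),(p-C).round(1),ang(p-C).round(2))
R=r.get_state()['eef_rot']; print('yaw',ang(R[:2,2]),r.get_state()['time_s'])
E
python3 chk.py wrist6
```

```text
time_s: 9.75
tool_pos: [551.8, 22.3, 91.3]
eef_rot: [[0.002, 0.099, 0.995], [-0.002, 0.995, -0.099], [-1.0, -0.002, 0.002]]
contact_force: [-0.8, 0.2, 6.0]
finger_gap: 15.9
time_s: 10.88
tool_pos: [558.5, 22.0, 249.6]
eef_rot: [[-0.001, 0.099, 0.995], [-0.002, 0.995, -0.099], [-1.0, -0.002, -0.001]]
contact_force: [0.2, 0.4, -0.0]
finger_gap: 45.0
tab -5.60497520491692
226 [556.8  21.7] [ 5.9 -0.6] -6.1
229 [559.2  21.5] [ 8.3 -0.9] -5.92
232 [561.7  21.3] [10.8 -1.1] -5.88
235 [564.1  21. ] [13.2 -1.4] -5.88
238 [566.6  20.8] [15.7 -1.6] -5.83
241 [569.   20.5] [18.1 -1.9] -5.84
244 [571.5  20.3] [20.6 -2.1] -5.84
247 [574.  20.] [23.1 -2.4] -5.82
250 [576.5  19.8] [25.6 -2.6] -5.83
yaw -5.694438974803138 10.925
```

The pointer (-5.8°) now agrees with the tab (-5.6°). Next, close the fingers, square up to the warmer and go behind the cover.

```bash
python3 -m creep '[[0,0,1.2,5,-0.4,0,0],[0,0,2.4,10,-0.8,0,0],[0,0,3.4,15,-1.24,0,0],[0,0,3.4,15,-1.24,0,0],[0,0,3.4,15,-1.24,0,0],[0,0,3.4,15,-1.24,0,0]]'
python3 - <<'E'
from h import *
K,T=cal('wrist6'); print('cam',-T[:3,:3].T@T[:3,3]); grab('scene','scene6'); cv2.imwrite('pics/c7.png',cv2.resize(cv2.imread('pics/scene6.png')[90:300,200:420],(600,573),interpolation=3))
E
```

```text
time_s: 11.68
tool_pos: [710.4, 40.8, 250.1]
eef_rot: [[-0.001, -0.116, 0.993], [-0.002, 0.993, 0.116], [-1.0, -0.002, -0.001]]
contact_force: [-0.3, -1.0, 1.7]
finger_gap: 0.4
cam [490.6106215   29.28638819 383.82808476]
```

View pics/c7.png

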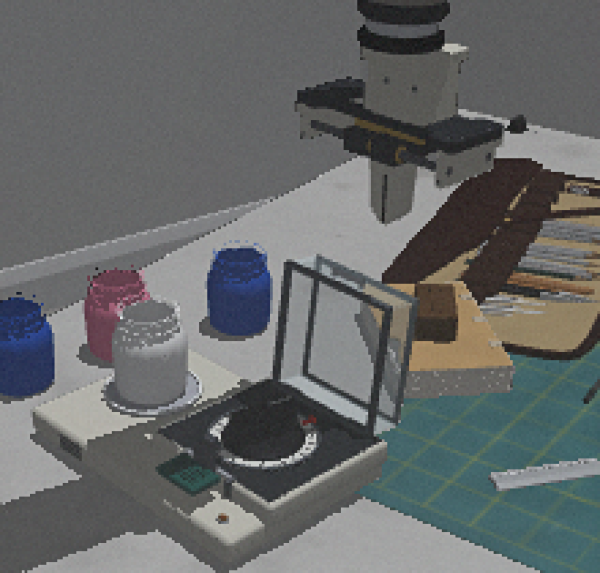

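```bash
python3 -m creep '[[0,4,0,0,0,0,0],[0,7.5,0,0,0,0,0],[0,7.5,0,-0.6,0,0,0],[0,7.5,0,-1.2,0,0,0],[0,7.5,0,-1.8,0,0,0],[0,7.1,0,-2.6,0,0,0],[0,6.8,0,-3.5,0,0,0],[0,6.5,0,-4.4,0,0,0],[0,6.2,0,-5.2,0,0,0],[0,6.2,0,-5.2,0,0,0]]'
python3 - <<'E'
from h import *
grab('scene','scene7'); cv2.imwrite('pics/c8.png',cv2.resize(cv2.imread('pics/scene7.png')[90:300,200:420],(600,573),interpolation=3))
E
```

```text
time_s: 12.98
tool_pos: [658.2, 34.6, 188.8]
eef_rot: [[-0.001, -0.116, 0.993], [-0.002, 0.993, 0.116], [-1.0, -0.002, -0.001]]
contact_force: [1.2, 0.5, 1.0]
finger_gap: 0.4
```

View pics/c8.png

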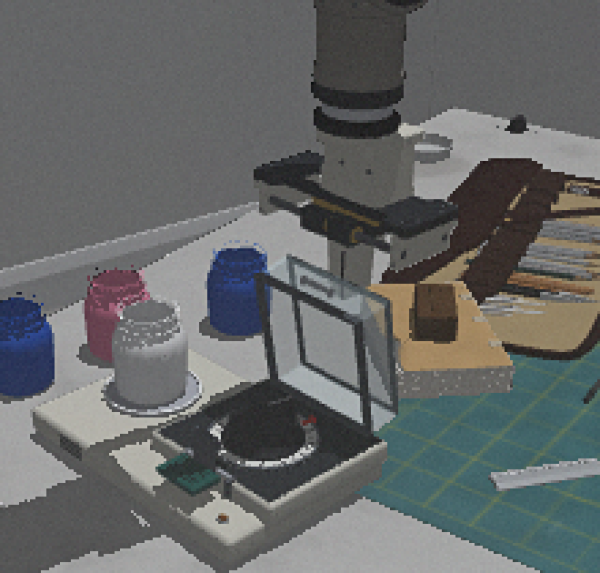

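```bash
python3 -m creep '[[0,-0.2,0,-1.8,0,0,0],[0,-0.4,0,-3.7,0,0,0],[0,-0.3,0,-5.5,0,0,0],[0,0,0,-7.3,0,0,0],[0,0.8,0,-9.0,0,0,0],[0,1.9,0,-10.5,0,0,0],[0,3.1,0,-11.8,0,0,0],[0,4.6,0,-13.0,0,0,0],[0,5.7,0,-13.6,0,0,0],[0,5.7,0,-13.8,0,0,0]]'
```

```text
time_s: 14.28
tool_pos: [521.2, 18.5, 131.1]
eef_rot: [[-0.002, -0.116, 0.993], [-0.002, 0.993, 0.116], [-1.0, -0.001, -0.002]]
contact_force: [1.3, -0.3, 0.7]
finger_gap: 0.5
```

```bash
python3 -m creep '[[0,0.5,0,-0.5,0,0,0],[0,0.9,0,-0.9,0,0,0],[0,1.0,0,-1.0,0,0,0],[0,1.1,0,-1.0,0,0,0],[0,1.1,0,-1.0,0,0,0]]'
```

```text
time_s: 14.9
tool_pos: [511.8, 17.3, 121.6]
eef_rot: [[0.0, -0.116, 0.993], [-0.002, 0.993, 0.116], [-1.0, -0.002, -0.0]]
contact_force: [-1.4, 1.7, 12.8]
finger_gap: 0.6
```

```bash
python3 -m creep '[[0,0.1,0,0,0,0,0],[0,0.1,0,0,0,0,0],[0,0.1,0,0,0,0,0]]'
python3 -m creep '[[0,-1,0,0,0,0,0],[0,-3,0,0,0,0,0],[0,-8,0,0,0,0,0],[0,-14,0,0,0,0,0],[0,-14,0,0,0,0,0],[0,-14,0,0,0,0,0]]'
python3 - <<'E'
from h import *
grab('scene','scene9'); grab('top','top9');print(r.get_state()['time_s'])
b=cv2.imread('pics/scene9.png')[170:300,200:360];a=cv2.imread('pics/top9.png')[212:312,222:352]
cv2.imwrite('pics/c9.png',np.hstack([cv2.resize(b,(480,390),interpolation=3),cv2.resize(a,(320,390),interpolation=3)]))
E
```

```text
time_s: 15.28
tool_pos: [511.8, 17.3, 121.6]
eef_rot: [[0.001, -0.116, 0.993], [-0.002, 0.993, 0.116], [-1.0, -0.002, 0.0]]
contact_force: [-1.6, 1.0, 11.0]
finger_gap: -0.1
time_s: 16.02
tool_pos: [511.0, 17.7, 261.0]
eef_rot: [[-0.001, -0.116, 0.993], [-0.002, 0.993, 0.116], [-1.0, -0.002, -0.001]]
contact_force: [-0.6, 0.0, -0.9]
finger_gap: 0.5
16.125
```

View pics/c9.png

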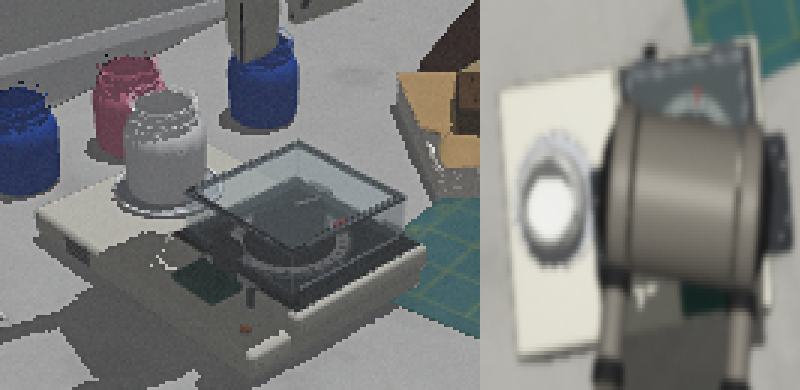

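Cover shut, jar in place. I'll wait a second and compare the cover outline with the first picture before handing in.

```bash
python3 -m creep '[[0,0,0,0,0,0,0],[0,0,0,0,0,0,0],[0,0,0,0,0,0,0],[0,0,0,0,0,0,0],[0,0,0,0,0,0,0],[0,0,0,0,0,0,0],[0,0,0,0,0,0,0],[0,0,0,0,0,0,0]]' | head -1
python3 - <<'E'
from h import *
grab('scene','scene10')
def ed(n,y0,y1,x0,x1): return cv2.cvtColor(cv2.imread(f'pics/{n}.png'),6)[y0:y1,x0:x1].astype(np.float32)
for nm,R in [('cover right',(215,265,310,340)),('jar',(200,240,240,262)),('unit left',(235,265,210,240)),('tin',(335,390,365,435)),('reel',(305,345,400,455))]:
    print(nm,[(np.round(np.array(cv2.phaseCorrelate(ed('scene0',*R),ed(n,*R))[0]),2),round(float(abs(ed('scene0',*R)-ed(n,*R)).mean()),1)) for n in('scene9','scene10')])
E
```

```text
time_s: 17.12
cover right [(array([-0.01, -0.13]), 4.3), (array([-0.02, -0.06]), 4.4)]
jar [(array([0.01, 0.05]), 3.6), (array([ 0.04, -0.03]), 3.6)]
unit left [(array([ 0.01, -0.05]), 7.4), (array([ 0.11, -0.01]), 7.4)]
tin [(array([ 0.06, -0.06]), 5.1), (array([ 0.02, -0.03]), 5.1)]
reel [(array([-0.03,  0.04]), 4.9), (array([-0.04, -0.03]), 5.0)]
```

```bash
python3 -c "
from workcell import r
print(r.sign_off())"
```

```text
the job is handed in; nothing more can be done
None
```

The job is done and handed in at about 17 s of the 48 s allowed. I pressed the green pad so the cover sprang open, turned the dial clockwise to the red tab, then swung the cover shut and pressed it down with about 11–13 N until it held.

**Dial:** My first turn went about 1.2° past the tab, so I gripped the bar again and turned it back. The last wrist-camera measurement, before shutting the cover, had the pointer at -5.8° and the tab at -5.6°. I did not measure it again through the shut cover.

**Cover:** More than a second after I let go, its outline in the scene camera matched the first picture to about 0.1 px, so I take it as latched. I saw no separate sign of the hook snapping over.

**Surroundings:** The jar, warmer, tin and reel also matched their starting positions to about 0.1 px. I did not measure the red tab's ring against its starting angle closely. Its two readings, about -7° from a rougher picture and -5.6° later, agree within that picture's error. The fingers gripped only the dial bar and stayed clear of the ring.

**Forces:** The highest force I saw was about 20 N, on the pad, read only at the end of each move.

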